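# Set the iris lever of an inspection lamp to the rider on its scale

## Task

Stop down the inspection lamp: with a fingertip, gently and steadily push the upright pin of the iris lever round its arc until the lever's pointer stands exactly at the place on the scale marked by the small brass rider clamped on its rim, then take the hand away. Only push the pin: do not pinch it, do not touch the rider, and do not lift, tip or drag the lamp, which stands loose on the counter. Leave the spool, the tin and the loupe standing where they are.

Things in the scene. Friction and masses are not known exactly. Their poses are not given: they have to be found in the camera images.
- iris_unit: grey inspection lamp, about 1.2 kg, loose (over a few newtons it slides): base plate 150 (x) x 136 (y) x 12 mm, round housing 104 mm across, bright scale plate jutting out at its front (own -x) as a sector of 98 mm radius. Heights above the counter: scale plate 50, iris ring 60, pin 93 mm. Origin on the ring's turning axis, at counter height; z up.
- lever (a joint): angle (rad) of the iris ring and its lever about the vertical axis through the lamp's origin; 0: the lever points along the lamp's -x (front); it grows as the lever swings counter-clockwise seen from above, so at angle a the lever points along (-cos a, -sin a) in the lamp's frame. Range -0.95 to 0.95. It starts at the lamp's +y side (negative angle), turns stiffly (about 1 N at the pin) and stays where it is left.
- pin (a point): middle of the exposed part of the upright black pin on the lever, at 70 mm radius from the turning axis and 75 mm above the counter; the pin is 12 mm across and rises from 57 to 93 mm above the counter; under it the lever bar is 11 mm wide, its top 58 mm above the counter.
- pointer (a point): the index point of the thin pointer at the lever's outer end, 92 mm from the turning axis, 55 mm above the counter, on the centre line of the dark lever
- rider_mark (a point): index point of the rider, 92 mm from the turning axis, 55 mm above the counter, on the rider's centre line, just inside its pointed nose. With the pointer lined up the two index points coincide.
- rider: brass rider, a small block 14 mm wide with a pointed nose and a thumb screw, clamped on the outer rim of the scale plate at 93 to 114 mm radius, top 56 mm above the counter. Origin on the lamp's turning axis at counter height; the rider lies along its own -x. Its place on the scale differs every time.
- spool: standing spool of tan thread, 40 mm across, 60 mm high, origin under its centre; leave alone
- wax_tin: flat round brass-coloured tin, 62 mm across, 25 mm high, origin under its centre; leave alone
- loupe: black conical loupe, 34 mm across, 27 mm high, origin under its centre; leave alone

How it is judged (in metres and radians):
At the end, for the whole second after the job is handed in: the lever's pointer is within 5 mm (about 3 degrees) of the rider's index point, the lever is at rest, and the lamp stands flat on the counter within 20 mm of its place (horizontal distance between pointer and rider_mark below 0.005 m and velocity of joint lever between -0.02 and 0.02 rad/s and height (world z) of iris_unit below 0.003 m and angle between iris_unit's own z axis and vertical below 0.03 rad and distance of iris_unit from where it was at the start of the episode below 0.02 m); the robot touches nothing.
It fails at once if the lamp was lifted, tipped or dragged more than 20 mm (distance of iris_unit from where it was at the start of the episode above 0.02 m or height (world z) of iris_unit above 0.008 m or angle between iris_unit's own z axis and vertical above 0.12 rad).
It fails at once if the lamp or its lever was pinched or pushed roughly (over 25 N) (contact force between any of the fingers, the arm and iris_unit above 25 N).
It fails at once if the lever was flung round (over 2.5 rad/s) (velocity of joint lever above 2.5 rad/s or velocity of joint lever below -2.5 rad/s).
It fails at once if the rider was pushed (over 2 N) (contact force between any of the fingers, the arm and rider above 2 N).
It fails at once if the spool, the tin or the loupe was moved more than 20 mm (distance of any of spool, wax_tin, loupe from where it was at the start of the episode above 0.02 m).
It also fails if it takes over 42 s, if anything falls off the work surface, if the arm or the gripper's body presses on something with over 40 N, if the wrist force passes 120 N, or if a joint passes its speed limit or range.

## Robot

A 6-joint arm with a two-finger parallel gripper is mounted at the origin on a cart in front of the work surface, level with it; the furniture and walls round the work are solid. World frame = base frame: x ahead of the robot, y to its left, z up, the work surface at z = 0. Lengths are in mm, angles in rad, forces in N, time in s.
With the tool pointing down it reaches from about 350 to 875 mm from the base axis. Payload 4.2 kg.
Tool frame: the origin (TCP) lies on the centre line of the jaws, within the pads' length; the fingertips stand 22 mm ahead of it and the grasp point (between the pads) lies 3 mm ahead of it (arm.nose_length is the distance from the TCP to the fingertips, in mm); z points along the fingers, x is the direction in which the jaws open and shut, and the axes are right-handed (so a half turn about z gives the same grasp; the last joint's range is limited). The gripper opens to 85 mm and grips with 20 to 120 N. Pads are 22 mm wide; open, the fingers measure 114 mm over their backs; the gripper's body (76 mm by 85 mm) begins 54 mm behind the grasp point. The pads swing forward as they close: fully open they stand 13 mm farther back than shut.
Start: joints at [1.437, 0.385, 0.008, 0, -1.194, -0.259], TCP at [239.202, 577.392, 253.312] pointing down, gripper open.
Joint ranges: [-3.14, 3.14], [-1.21, 2.06], [-1.07, 1.41], [-3.16, 2.05], [-2.99, -0.16], [-3.1, 3.1]. Speed limits (rad/s): [2.79, 2.79, 3.14, 3.14, 3.14, 3.14].

## Interface

Orientations are given as a unit quaternion [x, y, z, w].
In Python, from bench import telemetry, get_image, workorder, nets, arm gives the robot as it stands.
- The arm moves only by the tool apply_moves, never from a script. Its argument "steps" is a list of rows, each an object with "hand": the opening, from 0 (shut) to 1 (fully open); "xyz": the shift along the tool's x, y, z in cm, a list of three; "delta_rot": the turn, a rotation vector about the tool's x, y, z in rad, a list of three. In form: [{"hand": hand, "xyz": [x, y, z], "delta_rot": [wx, wy, wz]}, ...]. A call has 1 to 12 rows; each row is the pose to reach, as a shift and turn from the pose commanded when the call began, along the tool's axes at that moment; what a row does not reach only later rows make up. A row lasts 1/12 s, in which the tool goes at most 41.7 mm and 7.16 degrees, less where a joint would pass 70% of its speed; a pose out of reach is approached as far as the arm can. A call with a gripper value outside its range is refused whole. The fingers move at their own pace and stop on an object; the grip force is fixed at half the most. Time passes only in rows, so rows that repeat a pose let the fingers close. It gives the time, the measured TCP pose, the force and the opening at its end, in the units of the state.
- telemetry.read_state(): the state, without advancing time (a new reading comes with each control period).
- get_image(name): name is "side" or "top"; returns a dict with "frame" (400x640x3 uint8, blue, green, red), "fx", "fy", "cx", "cy" (pixels), "distortion" ([k1, k2, p1, p2, k3] as OpenCV has them; the pictures are not rectified), "origin" and "orientation" of the camera in the world. Camera axes: x right, y down, z forward; pixel columns grow to the right and rows downward; lengths in mm; the calibration is good to about 2 mm. A picture is of the moment at which its call begins. There is no depth.
- workorder.job_done(): hands the job in, once; it reports no verdict.
Trained networks look in a picture, given as the dict that the camera call returned (one of the last four; its "shot" number tells which), for a name from the list of things; names that differ only in an ending like _2 or _b are one class to them, and where a whole thing is asked for, a point or a joint stands for the part that bears it (a point fixed in the world has none). Each returns a list of dicts, best first, with "confidence" (0 to 1); they miss things now and then, are a little off and sometimes report something else, mostly with a low value. They report only what shows in the picture. A call takes as long as a camera call.
- nets.recognise(picture, label): "xyz" ([x, y, z] in mm, in world coordinates, good to about 4 mm: the middle of the surface that is visible of it).
- nets.outline_of(picture, label): "pixels" (400x640 bool, what is visible of it).
- nets.pinpoint(picture, label): "xyz" ([x, y, z] in mm, in world coordinates, good to about 4 mm: a listed point, or the origin of a listed thing).
The state is a dict: "clock": time; "joints": joint angles; "joint_vel": joint speeds; "joint_efforts": joint torques, N m; "position": TCP position; "ee_rot": TCP orientation; "contact_force": force on the tool from outside, world axes, zero at the start; "wrist_torque": the same for the moment, N m; "gripper_width": finger opening in mm.
Only numpy, scipy, OpenCV 4.12 (cv2) and the standard library are available. Lean on these libraries where they do the work, as an engineer would, in place of code of your own. Each camera call takes 0.05 s, during which the arm holds its last target.

## Working session

There is one attempt and no reset: what is moved stays moved. The work goes in short steps, Python scripts to look and compute and a tool call to move; the robot and the scene stay as the last step left them, time stands still between calls to the robot, and variables do not carry over. Pictures are saved under pics/ and viewed, and the job is handed in when it is done.

Besides the shell and the picture viewer there is one more tool, called after ">>>" as name(argument=value, ...) on one line, values as JSON. apply_moves: Moves the arm, as the interface text tells. Its arguments: {"type":"object","properties":{"steps":{"type":"array"}},"required":["steps"]}

```bash
mkdir -p pics
python3 - <<'E'
from bench import telemetry,get_image,nets,arm
import cv2
s=telemetry.read_state();print(s['clock'],s['position'],s['ee_rot'],s['gripper_width'],arm.nose_length)
for n in('top','side'):
    p=get_image(n);cv2.imwrite(f'pics/{n}0.png',p['frame']);print(n,p['origin'],p['orientation'])
    for l in('iris_unit','pin','pointer','rider_mark','rider','spool','wax_tin','loupe','lever'):
        try:print(l,[(r['xyz'],round(r['confidence'],2)) for r in nets.pinpoint(p,l)][:2])
        except Exception as e:print(l,e)
E
```

```text
0.0 [238.99301372 576.90318953 252.24944372] [-5.55451254e-01  8.31548410e-01 -6.16001718e-04 -8.75825098e-04] 85.32183211250164 22.0
top [ 4.69407238e+02 -3.48158647e-01  9.17472689e+02] [-0.70436148  0.70822844 -0.02117625  0.04288284]
iris_unit [([564.8, -30.7, -3.3], 0.85)]
pin [([540.1, 32.8, 72.9], 0.68)]
pointer [([529.7, 49.8, 54.8], 0.85)]
rider_mark [([479.9, -62.0, 52.1], 0.52)]
rider []
spool [([550.5, 120.7, -1.9], 0.74)]
wax_tin [([518.3, -166.7, -2.8], 0.97)]
loupe [([626.5, 70.8, -1.2], 0.67)]
lever it knows: iris_unit, loupe, pin, pointer, rider, rider_mark, spool, wax_tin
side [ 461.84670426 -790.3189733   381.30830692] [ 0.82111626 -0.052697    0.02021029 -0.5679636 ]
iris_unit [([566.4, -30.0, -1.4], 0.87)]
pin [([544.5, 36.0, 74.0], 0.63)]
pointer [([535.0, 55.5, 56.0], 0.89)]
rider_mark [([476.0, -67.7, 52.0], 0.39)]
rider []
spool [([548.7, 125.5, -5.2], 0.69), ([477.7, -66.5, 52.1], 0.43)]
wax_tin [([520.6, -168.3, 1.0], 0.81)]
loupe [([628.0, 66.1, -0.9], 0.52)]
lever it knows: iris_unit, loupe, pin, pointer, rider, rider_mark, spool, wax_tin
```

View pics/top0.png

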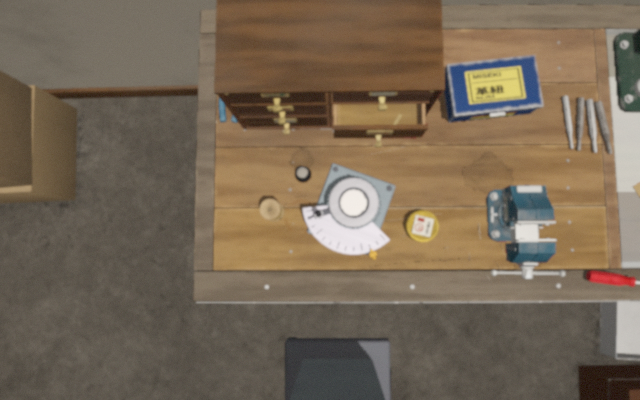

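View pics/side0.png

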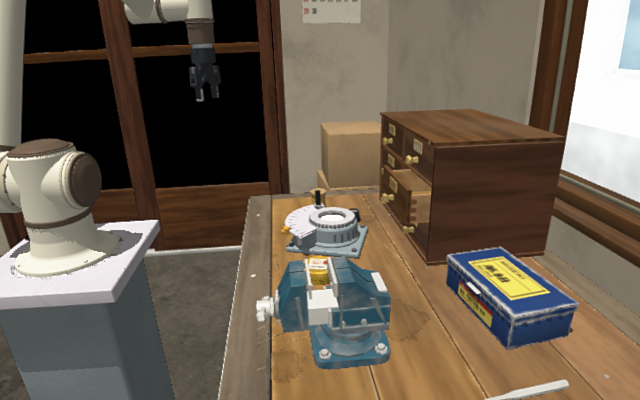

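```bash
cat > h.py <<'E'
from bench import telemetry,get_image,nets,arm
import cv2,numpy as np
from scipy.spatial.transform import Rotation as R
def proj(p,X):
    Rm=R.from_quat(p['orientation']).as_matrix()
    X=np.atleast_2d(np.array(X,float)); K=np.array([[p['fx'],0,p['cx']],[0,p['fy'],p['cy']],[0,0,1]])
    rv=cv2.Rodrigues(Rm.T)[0]; t=-Rm.T@np.array(p['origin'])
    return cv2.projectPoints(X,rv,t,K,np.array(p['distortion'],float))[0].reshape(-1,2)
def unproj(p,uv,z):
    K=np.array([[p['fx'],0,p['cx']],[0,p['fy'],p['cy']],[0,0,1]])
    n=cv2.undistortPoints(np.array(uv,float).reshape(-1,1,2),K,np.array(p['distortion'],float)).reshape(-1,2)
    d=np.c_[n,np.ones(len(n))]@R.from_quat(p['orientation']).as_matrix().T
    o=np.array(p['origin']); return o+d*((z-o[2])/d[:,2:3])
def meas(n,labels,cams=('top','side')):
    out={l:{c:[] for c in cams} for l in labels}
    for i in range(n):
        for c in cams:
            p=get_image(c)
            for l in labels:
                r=nets.pinpoint(p,l)
                if r and r[0]['confidence']>.3: out[l][c].append(r[0]['xyz'])
    return out
def crop(p,c,h,k,name,marks=()):
    f=p['frame'].copy(); c=np.round(c).astype(int);x0,y0=max(c[0]-h,0),max(c[1]-h,0)
    g=cv2.resize(f[y0:c[1]+h,x0:c[0]+h],None,fx=k,fy=k,interpolation=cv2.INTER_CUBIC)
    for (u,v),col in marks: cv2.drawMarker(g,(int((u-x0+.5)*k),int((v-y0+.5)*k)),col,cv2.MARKER_CROSS,12,1)
    cv2.imwrite(name,g);print(name,'origin',x0,y0)
E
python3 - <<'E'
from h import *
L=['iris_unit','pin','pointer','rider_mark']
o=meas(5,L)
for l in L:
    for c in o[l]:
        a=np.array(o[l][c]);print(l,c,len(a),a.mean(0).round(1) if len(a) else '',a.std(0).round(1) if len(a) else '')
for c in('top','side'):
    p=get_image(c)
    m=[]
    for l,col in zip(L,[(0,0,255),(0,255,0),(255,0,0),(255,0,255)]):
        X=np.mean([np.mean(o[l][k],0) for k in o[l] if o[l][k]],0)
        if l=='iris_unit':X[2]=60
        m.append((proj(p,X)[0],col)); 
        if l=='iris_unit':cc=m[-1][0]
    crop(p,cc,60,6,f'pics/{c}1.png',m)
print(telemetry.read_state()['clock'])
E
```

```text
iris_unit top 5 [560.5 -19.3  12.2] [ 9.8 26.  32.6]
iris_unit side 5 [ 5.641e+02 -3.090e+01  3.000e-01] [1.  1.5 1.1]
pin top 5 [542.4  33.3  74.2] [1.3 1.6 1.4]
pin side 5 [530.6  15.2  71.1] [28.  40.2  8.1]
pointer top 5 [529.7  51.6  54.1] [0.9 1.  1.4]
pointer side 5 [522.8  30.6  56.2] [23.2 49.   2.7]
rider_mark top 3 [479.9 -63.6  52.9] [0.9 0.6 0.3]
rider_mark side 5 [476.6 -65.5  53.8] [0.7 1.  0.9]
pics/top1.png origin 290 142
pics/side1.png origin 271 153
3.5
```

View pics/top1.png

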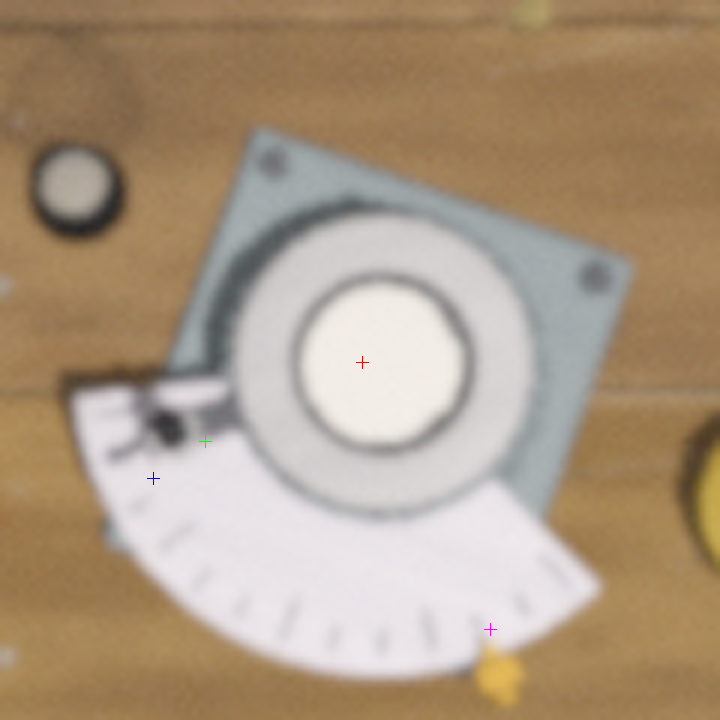

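View pics/side1.png

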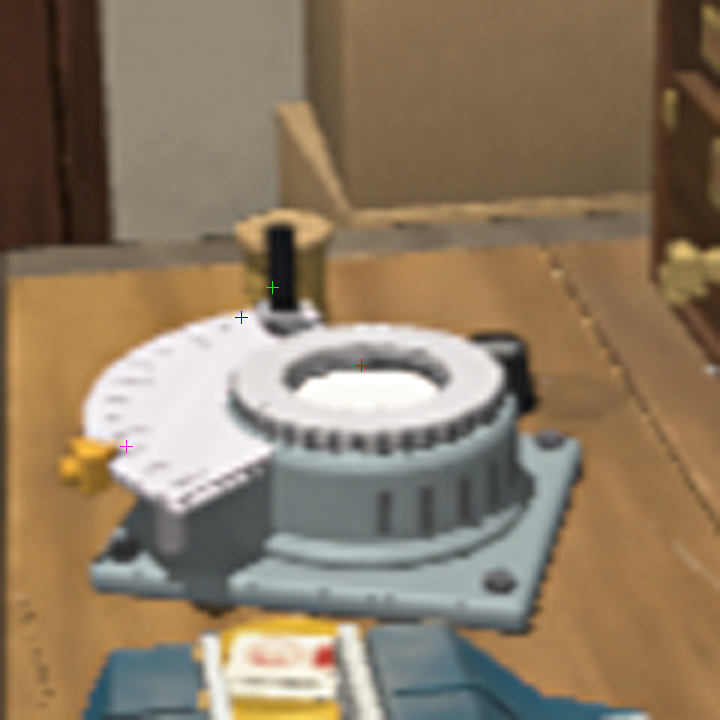

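Run:
```python
from h import *
p=get_image('top')
f=lambda u,v,z:unproj(p,[[(u/6+290-.5),(v/6+142-.5)]],z)[0]
C=f(385,364,60);print(C, f(382,362,55))
for n,u,v,z in[('nose',490,652,55),('screw',500,678,55),('ptr',108,457,55),('pin',166,428,93),('plL',72,395,50),('plR',603,585,50),('arcbot',375,678,50)]:
    X=f(u,v,z);d=(X-C)[:2];print(n,X.round(1),np.hypot(*d).round(1),np.degrees(np.arctan2(d[1],d[0])).round(1)%360)
```

```text
[561.66945722 -32.07126955  60.        ] [562.8511976  -31.31409156  55.        ]
nose [471.2 -64.2  55. ] 96.0 199.6
screw [463.1 -67.2  55. ] 104.7 199.6
ptr [533.2  55.6  55. ] 92.2 108.0
pin [539.1  35.5  93. ] 71.3 108.4
plL [553.5  67.4  50. ] 99.8 94.7
plR [ 492.1 -100.5   50. ] 97.6 224.5
arcbot [463.2 -28.3  50. ] 98.5 177.8
```

```bash
cat >> h.py <<'E'
def rel(p0,q0,P,yaw):
    """tool shift in cm / rotvec from pose (p0,q0) to P with tool z down, tool x at yaw deg"""
    R0=R.from_quat(q0); y=np.radians(yaw)
    x=np.array([np.cos(y),np.sin(y),0]);z=np.array([0,0,-1.]);R1=R.from_matrix(np.c_[x,np.cross(z,x),z])
    return (R0.inv().apply(np.array(P)-p0)/10).round(2),(R0.inv()*R1).as_rotvec().round(3)
E
python3 - <<'E'
from h import *
s=telemetry.read_state();print(s['clock'])
p0=[239.202,577.392,253.312];q=s['ee_rot']
print(rel(p0,q,[579,48,200],198.3))
E
```

```text
3.55
(array([ 35.9 , -51.66,   5.33]), array([-0.   , -0.   ,  0.859]))
```

>>> apply_moves(steps=[{"hand": 0,"xyz": [1.8,-2.6,0.3],"delta_rot": [0,0,0.07]},{"hand": 0,"xyz": [3.6,-5.2,0.5],"delta_rot": [0,0,0.14]},{"hand": 0,"xyz": [5.4,-7.7,0.8],"delta_rot": [0,0,0.22]},{"hand": 0,"xyz": [7.2,-10.3,1.1],"delta_rot": [0,0,0.29]},{"hand": 0,"xyz": [9.0,-12.9,1.3],"delta_rot": [0,0,0.36]},{"hand": 0,"xyz": [10.8,-15.5,1.6],"delta_rot": [0,0,0.43]},{"hand": 0,"xyz": [12.6,-18.1,1.9],"delta_rot": [0,0,0.5]},{"hand": 0,"xyz": [14.4,-20.7,2.1],"delta_rot": [0,0,0.57]},{"hand": 0,"xyz": [16.2,-23.2,2.4],"delta_rot": [0,0,0.64]},{"hand": 0,"xyz": [18.0,-25.8,2.7],"delta_rot": [0,0,0.72]},{"hand": 0,"xyz": [19.7,-28.4,2.9],"delta_rot": [0,0,0.79]},{"hand": 0,"xyz": [21.5,-31.0,3.2],"delta_rot": [0,0,0.86]}])

```text
clock: 4.55
position: [444.1, 258.9, 221.7]
ee_rot: [-0.157, 0.988, 0.0, 0.0]
contact_force: [0.1, 0.1, 0.4]
gripper_width: 0.0
```

Run:
```python
from h import *
s=telemetry.read_state();print(s['clock'],s['position'],s['ee_rot'],np.round(s['joints'],2),s['gripper_width'],s['contact_force'])
print(rel(s['position'],s['ee_rot'],[579,48,180],198.3))
```

```text
4.55 [444.06371857 258.91912719 221.65139376] [-1.56827796e-01  9.87625816e-01  2.59602007e-04  4.71955804e-04] [ 0.84  0.22 -0.31  0.   -1.04 -0.53] 0.02375837009845544 [0.06042217 0.10691776 0.35754466]
(array([ -6.29, -24.24,   4.16]), array([ 0.   ,  0.001, -0.004]))
```

>>> apply_moves(steps=[{"hand": 0,"xyz": [-0.8,-3.0,0.5],"delta_rot": [0,0,0]},{"hand": 0,"xyz": [-1.6,-6.1,1.0],"delta_rot": [0,0,0]},{"hand": 0,"xyz": [-2.4,-9.1,1.6],"delta_rot": [0,0,0]},{"hand": 0,"xyz": [-3.1,-12.1,2.1],"delta_rot": [0,0,0]},{"hand": 0,"xyz": [-3.9,-15.1,2.6],"delta_rot": [0,0,0]},{"hand": 0,"xyz": [-4.7,-18.2,3.1],"delta_rot": [0,0,0]},{"hand": 0,"xyz": [-5.5,-21.2,3.6],"delta_rot": [0,0,0]},{"hand": 0,"xyz": [-6.3,-24.2,4.2],"delta_rot": [0,0,0]},{"hand": 0,"xyz": [-6.3,-24.2,4.2],"delta_rot": [0,0,0]}])

```text
clock: 5.3
position: [580.4, 46.1, 177.8]
ee_rot: [-0.156, 0.988, -0.0, -0.001]
contact_force: [-0.7, 0.7, 0.6]
gripper_width: -0.0
```

```bash
cat > look.py <<'E'
from h import *
import sys
tag=sys.argv[1]
s=telemetry.read_state();print(s['clock'],s['position'].round(1),s['ee_rot'].round(3),s['contact_force'].round(2))
p=get_image('top');crop(p,[350,200],60,6,f'pics/top{tag}.png')
p=get_image('side');crop(p,[330,200],60,6,f'pics/side{tag}.png')
E
python3 look.py 2
```

```text
5.3 [580.4  46.1 177.8] [-0.156  0.988 -0.    -0.001] [-0.67  0.74  0.6 ]
pics/top2.png origin 290 140
pics/side2.png origin 270 140
```

View pics/side2.png

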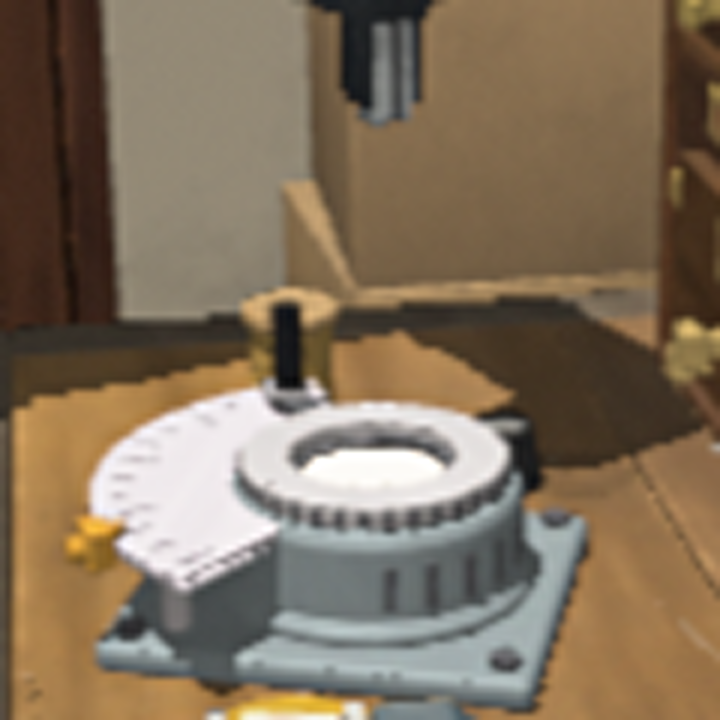

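View pics/top2.png

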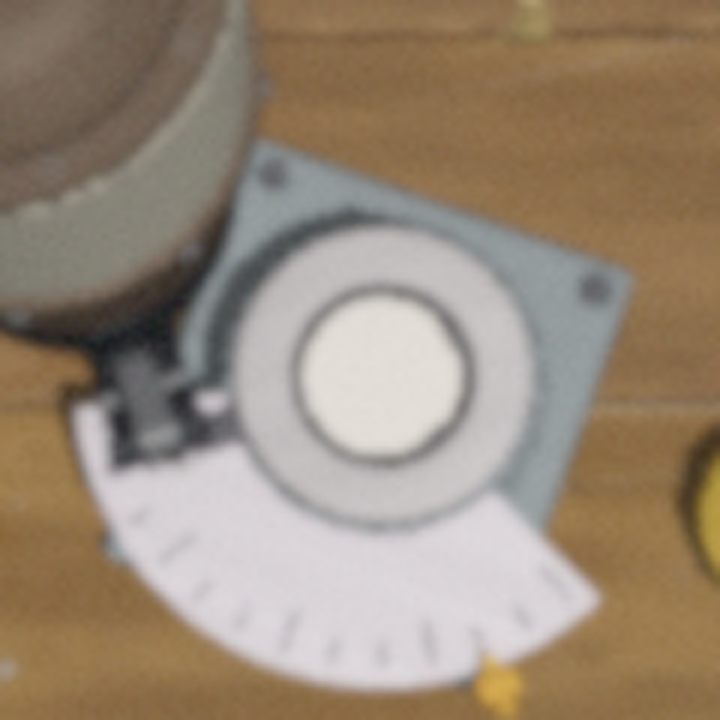

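Run:
```python
from h import *
p=get_image('side')
for z in (156,150,143): print(z,(proj(p,[[580.4,46.1,z]])[0]-[270,140]+.5)*6)
s=telemetry.read_state()
print(rel(s['position'],s['ee_rot'],[579,48,90],198.3))
```

```text
156 [385.49432982 122.80020935]
150 [385.72433031 138.75203148]
143 [385.99067969 157.26918519]
(array([ 0.03, -0.17,  8.92]), array([ 0.   , -0.   , -0.002]))
```

>>> apply_moves(steps=[{"hand": 0,"xyz": [0,-0.1,2.0],"delta_rot": [0,0,0]},{"hand": 0,"xyz": [0,-0.1,4.0],"delta_rot": [0,0,0]},{"hand": 0,"xyz": [0,-0.1,6.0],"delta_rot": [0,0,0]},{"hand": 0,"xyz": [0,-0.1,7.6],"delta_rot": [0,0,0]},{"hand": 0,"xyz": [0,-0.1,8.6],"delta_rot": [0,0,0]},{"hand": 0,"xyz": [0,-0.1,8.9],"delta_rot": [0,0,0]},{"hand": 0,"xyz": [0,-0.1,8.9],"delta_rot": [0,0,0]}])

```text
clock: 6.03
position: [578.8, 49.7, 90.1]
ee_rot: [-0.159, 0.987, -0.0, -0.0]
contact_force: [0.2, -0.1, 0.9]
gripper_width: -0.2
```

```bash
python3 look.py 3
```

```text
6.0333 [578.8  49.7  90.1] [-0.159  0.987 -0.    -0.   ] [ 0.22 -0.07  0.9 ]
pics/top3.png origin 290 140
pics/side3.png origin 270 140
```

View pics/side3.png

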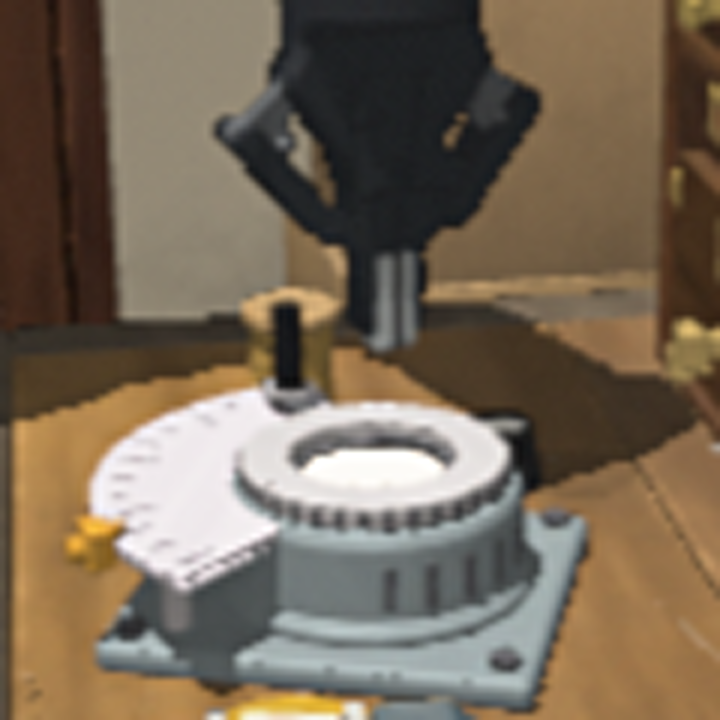

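```bash
cat >> h.py <<'E'
def compose(P,Rt,d,rv): return P+Rt.apply(np.array(d)*10), Rt*R.from_rotvec(rv)
def tgt(th,off,C=(563,-31),r=70,z=90):
    a=np.radians(th);u=np.array([np.cos(a),np.sin(a)]);t=np.array([-u[1],u[0]])
    return [*(np.array(C)+r*u-off*t),z],th+90
E
python3 - <<'E'
from h import *
# initial orientation: tool x at azimuth 67.5+180
y=1.178+np.pi;x=np.array([np.cos(y),np.sin(y),0]);z=np.array([0,0,-1.])
Rt=R.from_matrix(np.c_[x,np.cross(z,x),z]);P=np.array([239.202,577.392,253.312])
for d,rv in [((21.5,-31,3.2),(0,0,.86)),((-6.3,-24.2,4.2),(0,0,0)),((0,-.1,8.9),(0,0,0))]:
    P,Rt=compose(P,Rt,d,rv);print(P.round(1),Rt.as_quat().round(4))
s=telemetry.read_state();print(s['position'],s['ee_rot'])
np.savez('cmd.npz',P=P,q=Rt.as_quat())
for th,off in [(108.3,30),(108.3,22),(112,21),(116,21),(120,21),(124,21),(128,21)]:
    print(th,off,*rel(P,Rt.as_quat(),*tgt(th,off)))
E
```

```text
[443.3 260.1 221.3] [-0.1583  0.9874  0.      0.    ]
[578.8  49.9 179.3] [-0.1583  0.9874  0.      0.    ]
[579.1  49.   90.3] [-0.1583  0.9874  0.      0.    ]
[579.77773524  49.5909314   91.43401108] [-1.58843258e-01  9.87303283e-01  3.01223557e-05  1.02220829e-03]
108.3 30 [ 1.04 -0.09  0.03] [ 0.     0.    -0.001]
108.3 22 [ 1.84 -0.09  0.03] [ 0.     0.    -0.001]
112 21 [2.4  0.03 0.03] [ 0.     0.    -0.066]
116 21 [2.9  0.13 0.03] [ 0.     0.    -0.136]
120 21 [3.41 0.19 0.03] [ 0.     0.    -0.206]
124 21 [3.91 0.21 0.03] [ 0.     0.    -0.275]
128 21 [4.42 0.2  0.03] [ 0.     0.    -0.345]
```

>>> apply_moves(steps=[{"hand": 0,"xyz": [0.6,-0.05,0],"delta_rot": [0,0,0]},{"hand": 0,"xyz": [1.1,-0.09,0],"delta_rot": [0,0,0]},{"hand": 0,"xyz": [1.5,-0.09,0],"delta_rot": [0,0,0]},{"hand": 0,"xyz": [1.84,-0.09,0],"delta_rot": [0,0,0]},{"hand": 0,"xyz": [2.1,-0.03,0],"delta_rot": [0,0,-0.033]},{"hand": 0,"xyz": [2.4,0.03,0],"delta_rot": [0,0,-0.066]},{"hand": 0,"xyz": [2.65,0.08,0],"delta_rot": [0,0,-0.1]},{"hand": 0,"xyz": [2.9,0.13,0],"delta_rot": [0,0,-0.136]},{"hand": 0,"xyz": [3.15,0.16,0],"delta_rot": [0,0,-0.17]},{"hand": 0,"xyz": [3.41,0.19,0],"delta_rot": [0,0,-0.206]}])

```text
clock: 6.97
position: [546.4, 40.2, 90.8]
ee_rot: [-0.26, 0.966, 0.0, 0.001]
contact_force: [0.3, 0.6, -0.3]
gripper_width: -0.0
```

```bash
python3 look.py 4
python3 - <<'E'
from h import *
c=np.load('cmd.npz');P,Rt=compose(c['P'],R.from_quat(c['q']),(3.41,.19,0),(0,0,-.206));np.savez('cmd.npz',P=P,q=Rt.as_quat())
print(P,telemetry.read_state()['position'])
for th in range(124,153,4): print(th,*rel(P,Rt.as_quat(),*tgt(th,21)))
E
```

```text
6.9667 [546.4  40.2  90.8] [-0.26   0.966  0.     0.001] [ 0.32  0.61 -0.31]
pics/top4.png origin 290 140
pics/side4.png origin 270 140
[546.13201931  40.13039193  90.312     ] [545.94020805  39.99602798  90.70234127]
124 [0.49 0.13 0.03] [ 0.     0.    -0.069]
128 [0.99 0.22 0.03] [ 0.     0.    -0.139]
132 [1.5  0.28 0.03] [ 0.     0.    -0.209]
136 [2.01 0.31 0.03] [ 0.     0.    -0.279]
140 [2.52 0.29 0.03] [ 0.     0.    -0.349]
144 [3.02 0.25 0.03] [ 0.     0.    -0.418]
148 [3.53 0.16 0.03] [ 0.     0.    -0.488]
152 [4.02 0.05 0.03] [ 0.     0.    -0.558]
```

View pics/side4.png

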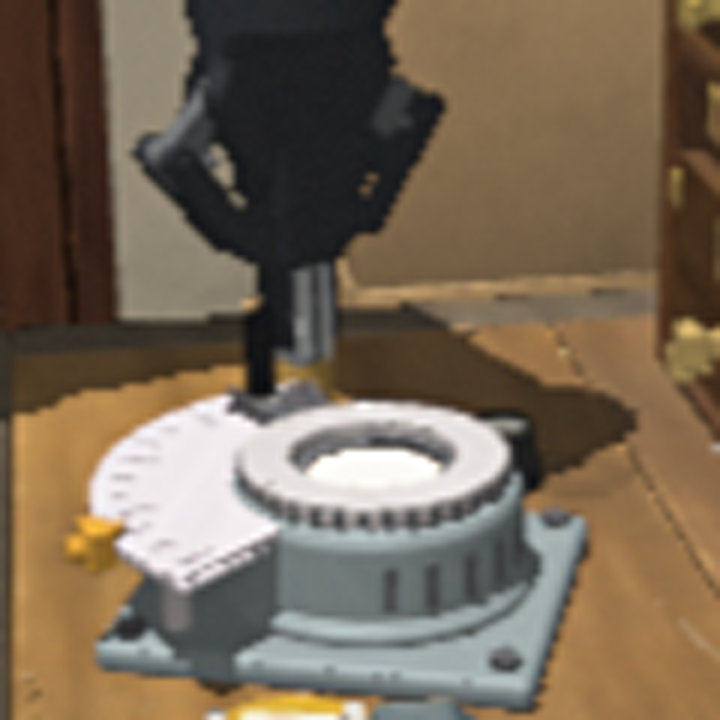

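View pics/top4.png

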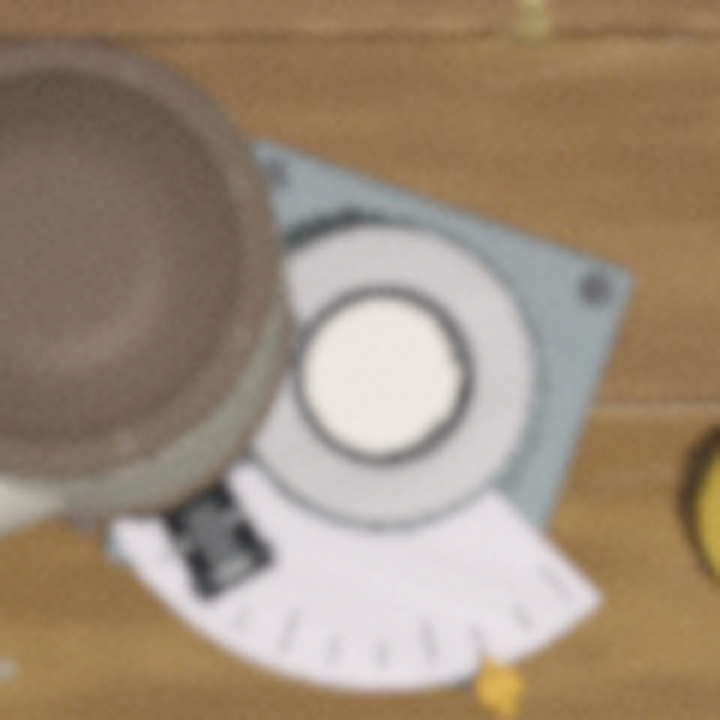

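>>> apply_moves(steps=[{"hand": 0,"xyz": [0.25,0.07,0],"delta_rot": [0,0,-0.035]},{"hand": 0,"xyz": [0.49,0.13,0],"delta_rot": [0,0,-0.069]},{"hand": 0,"xyz": [0.82,0.19,0],"delta_rot": [0,0,-0.116]},{"hand": 0,"xyz": [1.16,0.24,0],"delta_rot": [0,0,-0.162]},{"hand": 0,"xyz": [1.5,0.28,0],"delta_rot": [0,0,-0.209]},{"hand": 0,"xyz": [1.84,0.3,0],"delta_rot": [0,0,-0.256]},{"hand": 0,"xyz": [2.18,0.3,0],"delta_rot": [0,0,-0.302]},{"hand": 0,"xyz": [2.52,0.29,0],"delta_rot": [0,0,-0.349]},{"hand": 0,"xyz": [2.85,0.26,0],"delta_rot": [0,0,-0.395]},{"hand": 0,"xyz": [3.19,0.22,0],"delta_rot": [0,0,-0.441]},{"hand": 0,"xyz": [3.53,0.16,0],"delta_rot": [0,0,-0.488]},{"hand": 0,"xyz": [3.78,0.11,0],"delta_rot": [0,0,-0.523]}])

```text
clock: 8.07
position: [512.8, 22.2, 90.6]
ee_rot: [-0.5, 0.866, 0.0, 0.0]
contact_force: [-0.5, 2.1, -0.1]
gripper_width: -0.3
```

```bash
python3 look.py 5
python3 - <<'E'
from h import *
c=np.load('cmd.npz');P,Rt=compose(c['P'],R.from_quat(c['q']),(3.78,.11,0),(0,0,-.523));np.savez('cmd.npz',P=P,q=Rt.as_quat())
s=telemetry.read_state();print(P,s['position'],np.round(s['joints'],2))
for th in range(152,197,4): print(th,*rel(P,Rt.as_quat(),*tgt(th,21)))
E
```

```text
8.0667 [512.8  22.2  90.6] [-0.5    0.866  0.     0.   ] [-0.48  2.13 -0.08]
pics/top5.png origin 290 140
pics/side5.png origin 270 140
[512.85346265  22.16966626  90.312     ] [512.63329821  22.02095517  90.54943892] [ 0.36  0.38 -0.47 -0.   -0.72  0.69]
152 [0.24 0.07 0.03] [ 0.     0.    -0.035]
156 [0.74 0.18 0.03] [ 0.     0.    -0.105]
160 [1.24 0.26 0.03] [ 0.     0.    -0.175]
164 [1.75 0.3  0.03] [ 0.     0.    -0.245]
168 [2.26 0.3  0.03] [ 0.     0.    -0.314]
172 [2.77 0.28 0.03] [ 0.     0.    -0.384]
176 [3.28 0.21 0.03] [ 0.     0.    -0.454]
180 [3.78 0.11 0.03] [ 0.     0.    -0.524]
184 [ 4.27 -0.02  0.03] [-0.    -0.    -0.594]
188 [ 4.75 -0.19  0.03] [-0.    -0.    -0.663]
192 [ 5.22 -0.4   0.03] [-0.    -0.    -0.733]
196 [ 5.67 -0.63  0.03] [-0.    -0.    -0.803]
```

View pics/side5.png

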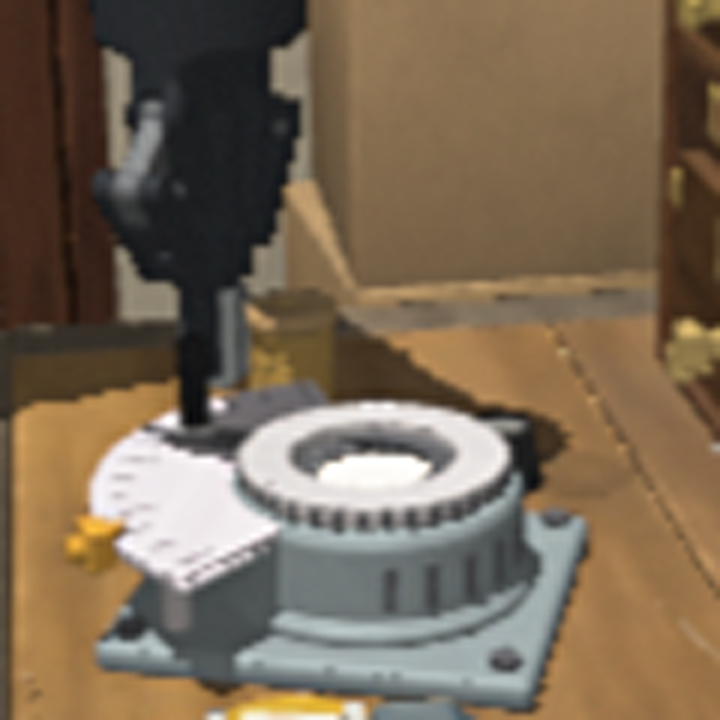

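View pics/top5.png

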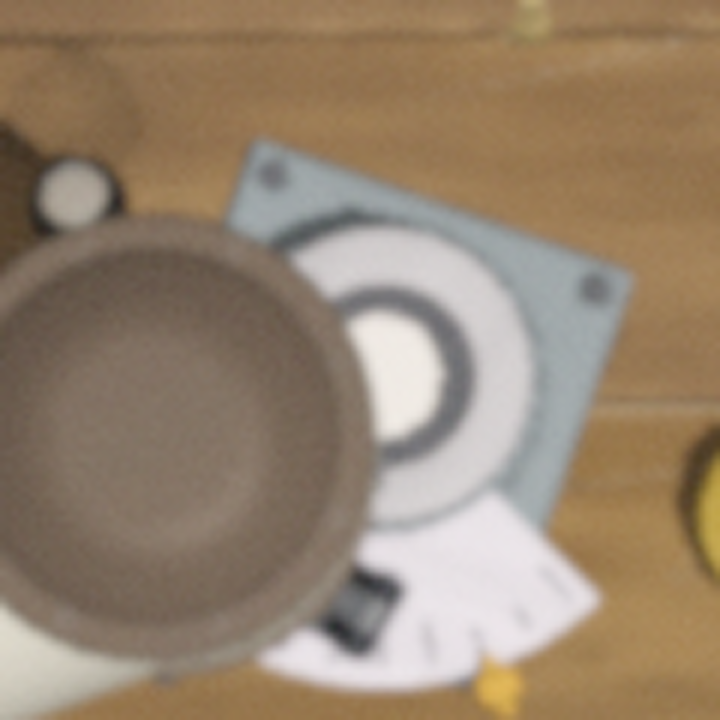

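>>> apply_moves(steps=[{"hand": 0,"xyz": [0.24,0.07,0],"delta_rot": [0,0,-0.035]},{"hand": 0,"xyz": [0.49,0.13,0],"delta_rot": [0,0,-0.07]},{"hand": 0,"xyz": [0.82,0.19,0],"delta_rot": [0,0,-0.116]},{"hand": 0,"xyz": [1.16,0.24,0],"delta_rot": [0,0,-0.163]},{"hand": 0,"xyz": [1.5,0.28,0],"delta_rot": [0,0,-0.21]},{"hand": 0,"xyz": [1.84,0.3,0],"delta_rot": [0,0,-0.256]},{"hand": 0,"xyz": [2.18,0.3,0],"delta_rot": [0,0,-0.302]},{"hand": 0,"xyz": [2.52,0.29,0],"delta_rot": [0,0,-0.349]},{"hand": 0,"xyz": [2.86,0.26,0],"delta_rot": [0,0,-0.396]},{"hand": 0,"xyz": [3.2,0.22,0],"delta_rot": [0,0,-0.442]},{"hand": 0,"xyz": [3.53,0.16,0],"delta_rot": [0,0,-0.489]},{"hand": 0,"xyz": [3.78,0.11,0],"delta_rot": [0,0,-0.524]}])

```text
clock: 9.17
position: [492.7, -10.1, 90.3]
ee_rot: [0.707, -0.707, -0.0, 0.0]
contact_force: [0.2, 0.6, -0.8]
gripper_width: 0.0
```

```bash
python3 look.py 6
python3 - <<'E'
from h import *
c=np.load('cmd.npz');P,Rt=compose(c['P'],R.from_quat(c['q']),(3.78,.11,0),(0,0,-.524));np.savez('cmd.npz',P=P,q=Rt.as_quat())
s=telemetry.read_state();print(P,s['position'],np.round(s['joints'],2))
for th in range(182,201,2): print(th,*rel(P,Rt.as_quat(),*tgt(th,21)))
E
```

```text
9.1667 [492.7 -10.1  90.3] [ 0.707 -0.707 -0.     0.   ] [ 0.24  0.64 -0.79]
pics/top6.png origin 290 140
pics/side6.png origin 270 140
[492.99447676 -10.01217147  90.312     ] [492.840859   -10.25690796  90.37203784] [ 0.31  0.36 -0.52  0.   -0.69  1.26]
182 [0.24 0.07 0.03] [-0.    -0.    -0.035]
184 [0.49 0.13 0.03] [-0.   -0.   -0.07]
186 [0.74 0.18 0.03] [-0.    -0.    -0.105]
188 [0.99 0.22 0.03] [-0.    -0.    -0.139]
190 [1.25 0.26 0.03] [-0.    -0.    -0.174]
192 [1.5  0.28 0.03] [-0.    -0.    -0.209]
194 [1.75 0.3  0.03] [-0.    -0.    -0.244]
196 [2.01 0.31 0.03] [-0.    -0.    -0.279]
198 [2.26 0.31 0.03] [-0.    -0.    -0.314]
200 [2.52 0.3  0.03] [-0.    -0.    -0.349]
```

View pics/side6.png

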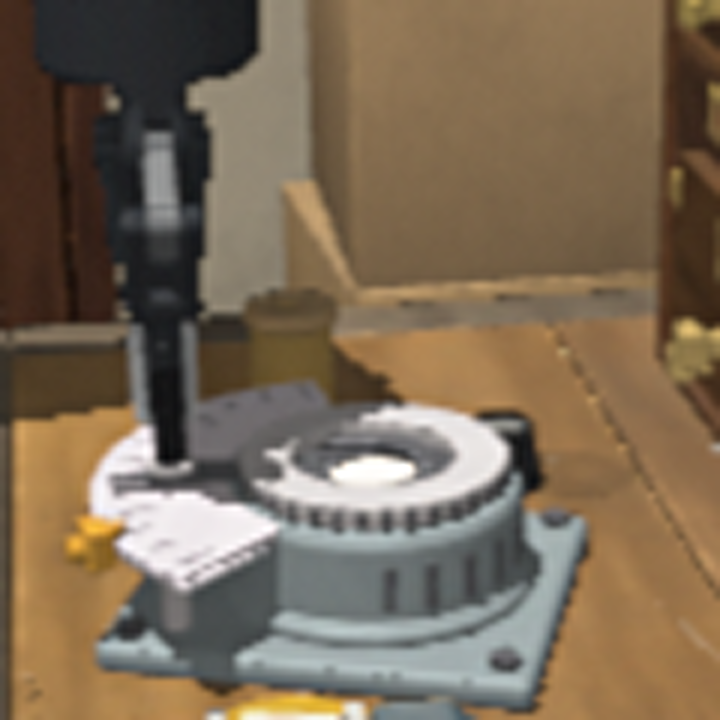

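View pics/top6.png

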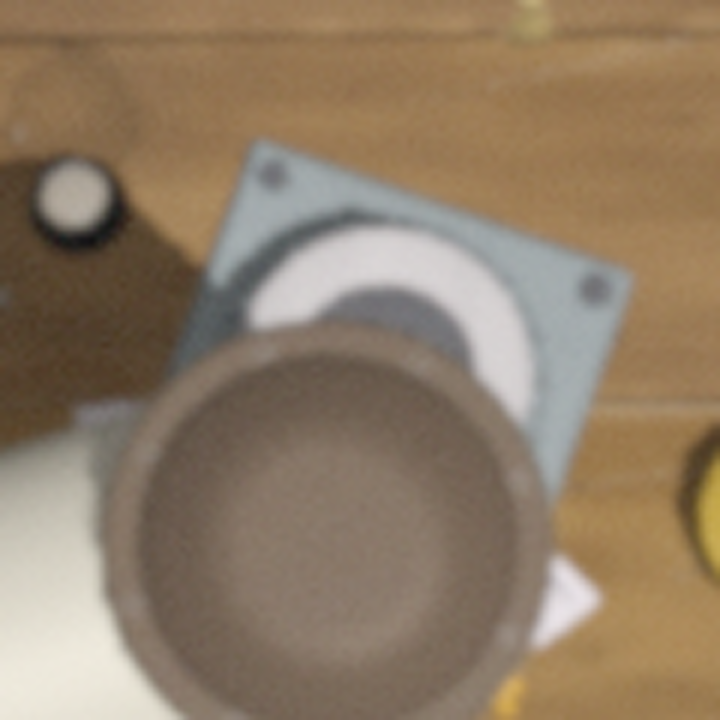

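>>> apply_moves(steps=[{"hand": 0,"xyz": [0.24,0.07,0],"delta_rot": [0,0,-0.035]},{"hand": 0,"xyz": [0.49,0.13,0],"delta_rot": [0,0,-0.07]},{"hand": 0,"xyz": [0.74,0.18,0],"delta_rot": [0,0,-0.105]},{"hand": 0,"xyz": [0.99,0.22,0],"delta_rot": [0,0,-0.139]},{"hand": 0,"xyz": [1.25,0.26,0],"delta_rot": [0,0,-0.174]},{"hand": 0,"xyz": [1.5,0.28,0],"delta_rot": [0,0,-0.209]},{"hand": 0,"xyz": [1.5,0.28,0],"delta_rot": [0,0,-0.209]},{"hand": 0,"xyz": [1.5,0.28,0],"delta_rot": [0,0,-0.209]}])

```text
clock: 9.93
position: [490.4, -25.0, 90.4]
ee_rot: [0.776, -0.63, 0.0, -0.0]
contact_force: [-0.6, 0.0, -0.0]
gripper_width: -0.1
```

Run:
```python
from h import *
c=np.load('cmd.npz');P,Rt=compose(c['P'],R.from_quat(c['q']),(1.5,.28,0),(0,0,-.209));np.savez('cmd.npz',P=P,q=Rt.as_quat())
s=telemetry.read_state();print(P,s['position'],s['clock'],s['contact_force'])
p=get_image('side');crop(p,[300,215],40,9,f'pics/side7.png')
for l in('pointer','rider_mark','pin'):print(l,[(r['xyz'],round(r['confidence'],2)) for r in nets.pinpoint(p,l)][:2])
```

```text
[490.19753192 -25.01274144  90.312     ] [490.41133574 -24.99221555  90.38389308] 9.9333 [-0.62075311  0.04139623 -0.02880443]
pics/side7.png origin 260 175
pointer [([472.1, -51.6, 56.7], 0.79), ([566.4, -30.0, 0.7], 0.58)]
rider_mark [([497.5, -42.5, 73.8], 0.62), ([477.7, -66.0, 54.3], 0.54)]
pin [([495.0, -42.5, 73.2], 0.67), ([476.2, -64.6, 54.6], 0.65)]
```

View pics/side7.png

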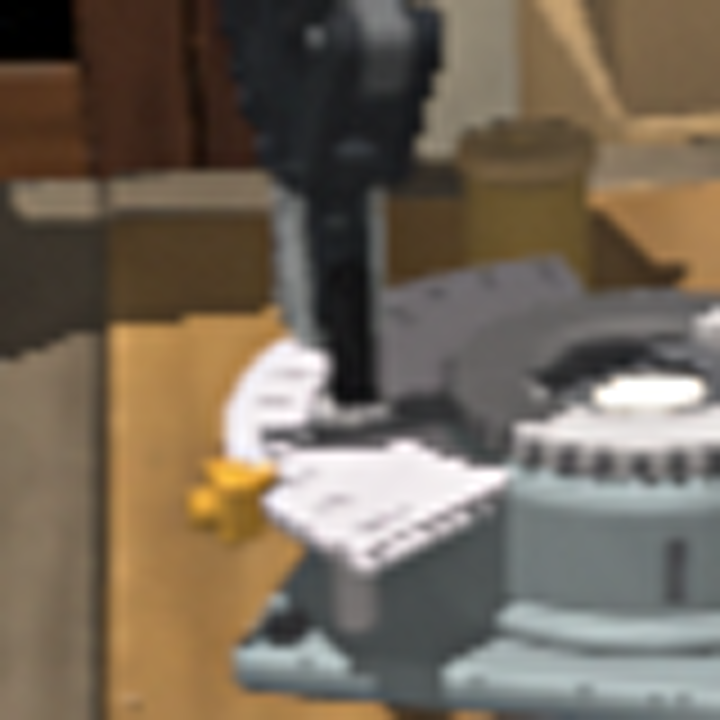

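Run:
```python
from h import *
c=np.load('cmd.npz')
for th in range(194,202,1): print(th,*rel(c['P'],c['q'],*tgt(th,21)))
```

```text
194 [0.24 0.07 0.03] [-0.    -0.    -0.035]
195 [0.37 0.1  0.03] [-0.    -0.    -0.053]
196 [0.49 0.13 0.03] [-0.   -0.   -0.07]
197 [0.62 0.16 0.03] [-0.    -0.    -0.088]
198 [0.74 0.18 0.03] [-0.    -0.    -0.105]
199 [0.87 0.21 0.03] [-0.    -0.    -0.122]
200 [0.99 0.23 0.03] [-0.   -0.   -0.14]
201 [1.12 0.25 0.03] [-0.    -0.    -0.157]
```

>>> apply_moves(steps=[{"hand": 0,"xyz": [0.13,0.04,0],"delta_rot": [0,0,-0.018]},{"hand": 0,"xyz": [0.3,0.08,0],"delta_rot": [0,0,-0.043]},{"hand": 0,"xyz": [0.49,0.13,0],"delta_rot": [0,0,-0.07]},{"hand": 0,"xyz": [0.68,0.17,0],"delta_rot": [0,0,-0.096]},{"hand": 0,"xyz": [0.8,0.19,0],"delta_rot": [0,0,-0.113]},{"hand": 0,"xyz": [0.87,0.21,0],"delta_rot": [0,0,-0.122]},{"hand": 0,"xyz": [0.87,0.21,0],"delta_rot": [0,0,-0.122]},{"hand": 0,"xyz": [0.87,0.21,0],"delta_rot": [0,0,-0.122]}])

```text
clock: 10.8
position: [490.0, -34.0, 90.3]
ee_rot: [0.814, -0.581, 0.0, 0.0]
contact_force: [0.3, 0.8, -0.1]
gripper_width: 0.1
```

>>> apply_moves(steps=[{"hand": 0,"xyz": [-0.5,0,0],"delta_rot": [0,0,0]},{"hand": 0,"xyz": [-2,0,0],"delta_rot": [0,0,0]},{"hand": 0,"xyz": [-5,0,0],"delta_rot": [0,0,0]},{"hand": 0,"xyz": [-8,0,0],"delta_rot": [0,0,0]},{"hand": 0,"xyz": [-11,0,0],"delta_rot": [0,0,0]},{"hand": 0,"xyz": [-14,0,0],"delta_rot": [0,0,0]},{"hand": 0,"xyz": [-17,0,0],"delta_rot": [0,0,0]},{"hand": 0,"xyz": [-20,0,0],"delta_rot": [0,0,0]},{"hand": 0,"xyz": [-20,0,0],"delta_rot": [0,0,0]}])

```text
clock: 11.55
position: [424.4, 159.2, 90.8]
ee_rot: [0.816, -0.579, 0.0, -0.001]
contact_force: [-0.5, 0.5, -0.6]
gripper_width: 0.0
```

Run:
```python
from h import *
c=np.load('cmd.npz');P,q=c['P'],R.from_quat(c['q'])
P,q=compose(P,q,(.87,.21,0),(0,0,-.122));P,q=compose(P,q,(-20,0,0),(0,0,0));np.savez('cmd.npz',P=P,q=q.as_quat())
s=telemetry.read_state();print(P,s['position'],s['clock'],s['contact_force'])
for c,ctr in(('side',[300,215]),('top',[355,220])):
    p=get_image(c);crop(p,ctr,40,9,f'pics/{c}8.png')
    for l in('pointer','rider_mark','pin','iris_unit'):print(l,[(r['xyz'],round(r['confidence'],2)) for r in nets.pinpoint(p,l)][:2])
```

```text
[424.91383992 155.17114125  90.312     ] [424.44662744 159.20350339  90.78618359] 11.55 [-0.46616185  0.45323994 -0.6236956 ]
pics/side8.png origin 260 175
pointer [([475.3, -56.9, 56.1], 0.85)]
rider_mark [([477.0, -67.4, 55.2], 0.4)]
pin [([499.9, -52.9, 75.4], 0.63), ([519.6, -167.9, -2.4], 0.49)]
iris_unit [([565.7, -29.8, -0.2], 0.9), ([498.6, -50.9, 72.4], 0.59)]
pics/top8.png origin 315 180
pointer [([470.4, -65.0, 56.2], 0.59)]
rider_mark [([477.5, -65.8, 53.6], 0.44)]
pin [([493.7, -51.9, 73.7], 0.89)]
iris_unit [([565.6, -32.7, -1.2], 0.65)]
```

View pics/side8.png

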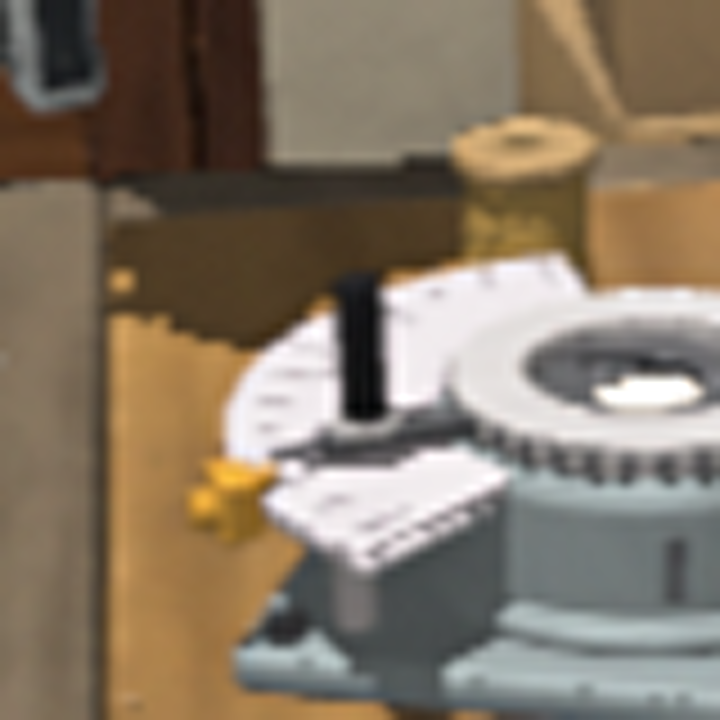

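View pics/top8.png

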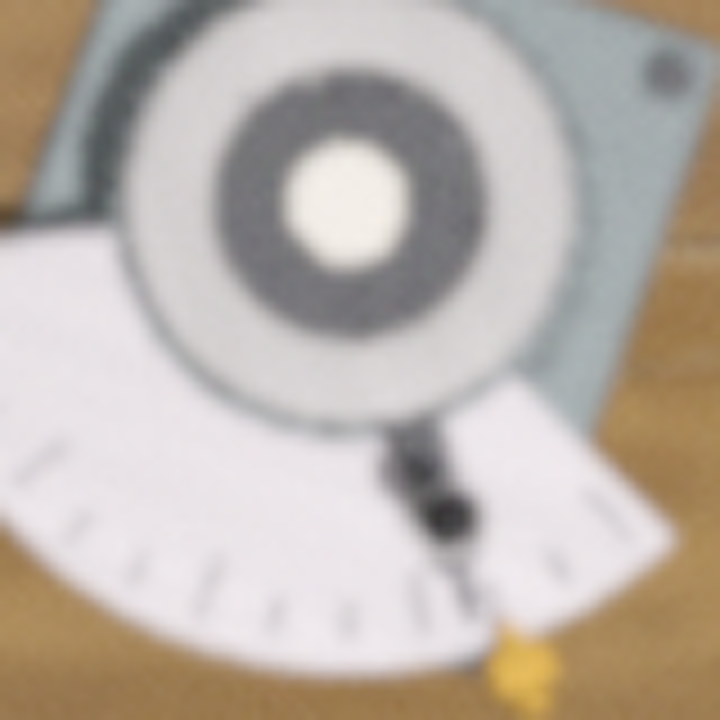

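Run:
```python
from h import *
p=get_image('top')
f=lambda u,v,z:unproj(p,[[(u/9+315-.5),(v/9+180-.5)]],z)[0]
for C in([563,-31],[561.7,-32],[565,-31]):
  print(C)
  for n,u,v,z in[('nose',510,626,55),('rider mid',527,672,55),('rider tail',540,705,57),('ptr tip',475,608,55),('ptrmid',460,570,56),('pinbase',418,470,60),('pin top',449,516,93)]:
    X=f(u,v,z);d=(X[:2]-C);print(n,X.round(1),np.hypot(*d).round(1),(np.degrees(np.arctan2(d[1],d[0]))%360).round(1))
C=np.array([564,-31])
for c in('top',):
  m=[]
  for a,col in((197,(255,0,0)),(200,(0,0,255)),(203,(0,160,0))):
    for r in(92,105):
      m.append((proj(p,[[C[0]+r*np.cos(np.radians(a)),C[1]+r*np.sin(np.radians(a)),55]])[0],col))
  crop(p,[365,240],20,18,'pics/top9.png',m)
# side: image lines
p=get_image('side');m=[]
for a,col in((197,(255,0,0)),(200,(0,0,255)),(203,(0,160,0))):
    for r in(92,105):
      m.append((proj(p,[[C[0]+r*np.cos(np.radians(a)),C[1]+r*np.sin(np.radians(a)),55]])[0],col))
crop(p,[292,223],20,18,'pics/side9.png',m)
```

```text
[563, -31]
nose [473.3 -64.3  55. ] 95.7 200.3
rider mid [463.7 -67.7  55. ] 105.9 200.3
rider tail [456.9 -70.1  57. ] 113.1 200.2
ptr tip [477.1 -57.   55. ] 89.8 196.8
ptrmid [485.  -53.9  56. ] 81.3 196.4
pinbase [505.8 -45.2  60. ] 58.9 193.9
pin top [495.1 -49.5  93. ] 70.3 195.3
[561.7, -32]
nose [473.3 -64.3  55. ] 94.1 200.0
rider mid [463.7 -67.7  55. ] 104.3 200.0
rider tail [456.9 -70.1  57. ] 111.6 200.0
ptr tip [477.1 -57.   55. ] 88.2 196.5
ptrmid [485.  -53.9  56. ] 79.8 195.9
pinbase [505.8 -45.2  60. ] 57.4 193.2
pin top [495.1 -49.5  93. ] 68.8 194.8
[565, -31]
nose [473.3 -64.3  55. ] 97.6 199.9
rider mid [463.7 -67.7  55. ] 107.7 199.9
rider tail [456.9 -70.1  57. ] 115.0 199.9
ptr tip [477.1 -57.   55. ] 91.7 196.5
ptrmid [485.  -53.9  56. ] 83.2 196.0
pinbase [505.8 -45.2  60. ] 60.9 193.4
pin top [495.1 -49.5  93. ] 72.3 194.9
pics/top9.png origin 345 220
pics/side9.png origin 272 203
```

View pics/top9.png

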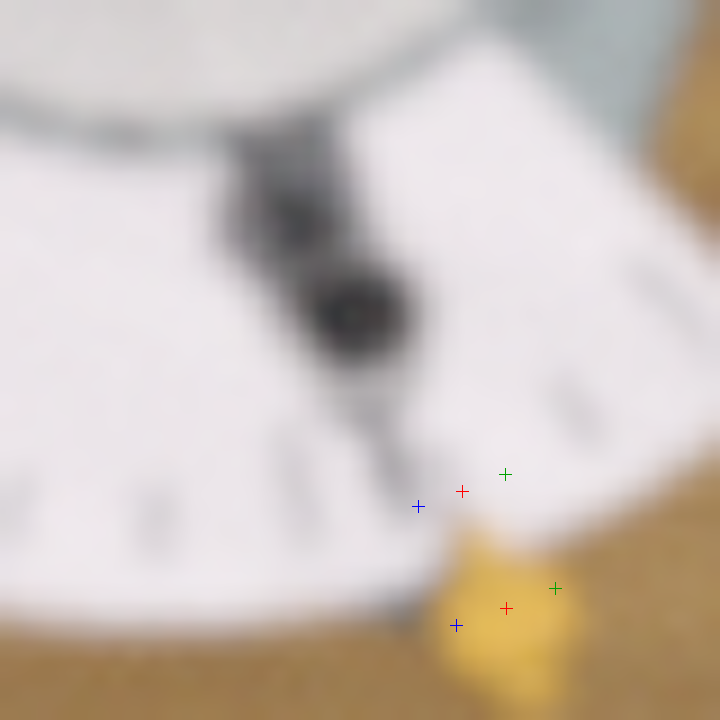

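View pics/side9.png

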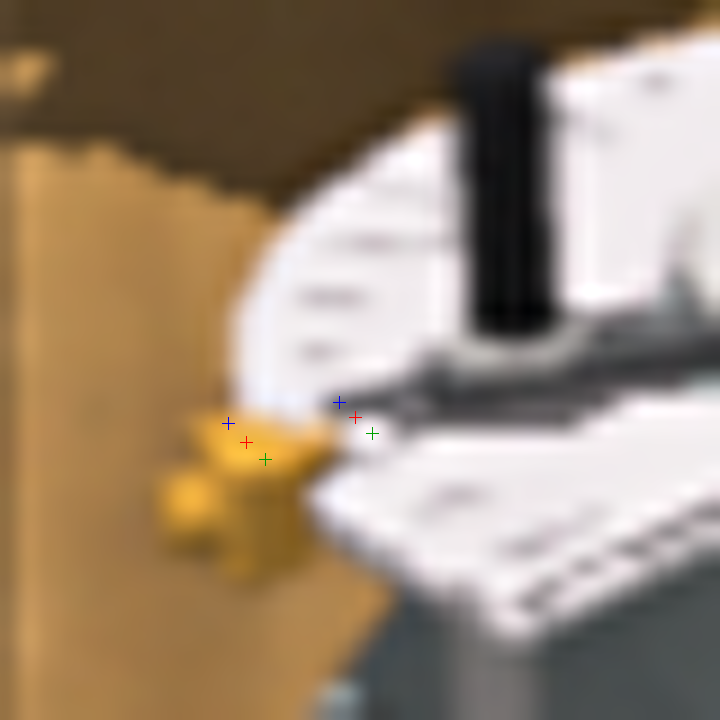

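Run:
```python
from h import *
c=np.load('cmd.npz');s=telemetry.read_state();print(s['position'],s['ee_rot'],c['P'],c['q'],s['clock'],s['joint_vel'])
for th,off in((199,40),(199,27),(199,21),(200,21),(201,21),(202,21),(203.2,21)): print(th,off,*rel(c['P'],c['q'],*tgt(th,off)))
```

```text
[425.04485095 154.7127936   90.28082062] [ 8.13685489e-01 -5.81305360e-01 -1.96507417e-05  5.07828560e-05] [424.91383992 155.17114125  90.312     ] [-0.81399678  0.58086938  0.          0.        ] 12.15 [ 0.00391849  0.00020251  0.00072073  0.00056656 -0.00093018  0.0005231 ]
199 40 [18.1  -0.    0.03] [-0. -0. -0.]
199 27 [19.4  -0.    0.03] [-0. -0. -0.]
199 21 [20.   -0.    0.03] [-0. -0. -0.]
200 21 [20.12  0.03  0.03] [-0.    -0.    -0.018]
201 21 [20.24  0.07  0.03] [-0.    -0.    -0.035]
202 21 [20.37  0.1   0.03] [-0.    -0.    -0.053]
203.2 21 [20.52  0.13  0.03] [-0.    -0.    -0.074]
```

>>> apply_moves(steps=[{"hand": 0,"xyz": [2,0,0],"delta_rot": [0,0,0]},{"hand": 0,"xyz": [5,0,0],"delta_rot": [0,0,0]},{"hand": 0,"xyz": [8,0,0],"delta_rot": [0,0,0]},{"hand": 0,"xyz": [11,0,0],"delta_rot": [0,0,0]},{"hand": 0,"xyz": [14,0,0],"delta_rot": [0,0,0]},{"hand": 0,"xyz": [16,0,0],"delta_rot": [0,0,0]},{"hand": 0,"xyz": [17.2,0,0],"delta_rot": [0,0,0]},{"hand": 0,"xyz": [18,0,0],"delta_rot": [0,0,0]},{"hand": 0,"xyz": [18.5,0,0],"delta_rot": [0,0,0]},{"hand": 0,"xyz": [19,0,0],"delta_rot": [0,0,0]},{"hand": 0,"xyz": [19.3,0,0],"delta_rot": [0,0,0]},{"hand": 0,"xyz": [19.5,0,0],"delta_rot": [0,0,0]}])

```text
clock: 13.15
position: [488.3, -29.1, 90.3]
ee_rot: [0.814, -0.581, -0.0, 0.0]
contact_force: [0.8, -0.1, -1.0]
gripper_width: -0.3
```

>>> apply_moves(steps=[{"hand": 0,"xyz": [0.3,0,0],"delta_rot": [0,0,0]},{"hand": 0,"xyz": [0.5,0,0],"delta_rot": [0,0,0]},{"hand": 0,"xyz": [0.62,0.03,0],"delta_rot": [0,0,-0.018]},{"hand": 0,"xyz": [0.74,0.07,0],"delta_rot": [0,0,-0.035]},{"hand": 0,"xyz": [0.87,0.1,0],"delta_rot": [0,0,-0.053]},{"hand": 0,"xyz": [0.95,0.12,0],"delta_rot": [0,0,-0.065]},{"hand": 0,"xyz": [1.02,0.13,0],"delta_rot": [0,0,-0.074]},{"hand": 0,"xyz": [1.02,0.13,0],"delta_rot": [0,0,-0.074]},{"hand": 0,"xyz": [1.02,0.13,0],"delta_rot": [0,0,-0.074]}])

```text
clock: 13.9
position: [490.4, -39.4, 90.3]
ee_rot: [0.835, -0.55, -0.0, 0.0]
contact_force: [-0.3, -0.2, 0.4]
gripper_width: 0.1
```

>>> apply_moves(steps=[{"hand": 0,"xyz": [-0.5,0,0],"delta_rot": [0,0,0]},{"hand": 0,"xyz": [-2,0,0],"delta_rot": [0,0,0]},{"hand": 0,"xyz": [-5,0,0],"delta_rot": [0,0,0]},{"hand": 0,"xyz": [-8,0,0],"delta_rot": [0,0,0]},{"hand": 0,"xyz": [-11,0,0],"delta_rot": [0,0,0]},{"hand": 0,"xyz": [-14,0,0],"delta_rot": [0,0,0]},{"hand": 0,"xyz": [-17,0,0],"delta_rot": [0,0,0]},{"hand": 0,"xyz": [-20,0,0],"delta_rot": [0,0,0]},{"hand": 0,"xyz": [-20,0,0],"delta_rot": [0,0,0]}])

```text
clock: 14.65
position: [410.8, 148.2, 90.8]
ee_rot: [0.837, -0.548, 0.0, -0.001]
contact_force: [0.6, -0.3, -0.6]
gripper_width: 0.4
```

Run:
```python
from h import *
c=np.load('cmd.npz');P,q=compose(c['P'],R.from_quat(c['q']),(20.52,.13,0),(0,0,-.074));P,q=compose(P,q,(-20,0,0),(0,0,0));np.savez('cmd.npz',P=P,q=q.as_quat())
C=np.array([564,-31])
for c,ctr in(('top',[365,240]),('side',[292,223])):
  p=get_image(c);m=[]
  for l in('pointer','rider_mark','pin','iris_unit'):print(l,[(r['xyz'],round(r['confidence'],2)) for r in nets.pinpoint(p,l)][:2])
  for a,col in((197,(255,0,0)),(200,(0,0,255)),(203,(0,160,0))):
    for r in(92,105):
      m.append((proj(p,[[C[0]+r*np.cos(np.radians(a)),C[1]+r*np.sin(np.radians(a)),55]])[0],col))
  crop(p,ctr,20,18,f'pics/{c}10.png',m)
print(telemetry.read_state()['clock'])
```

```text
pointer [([473.5, -69.4, 54.8], 0.66)]
rider_mark [([479.5, -62.4, 51.5], 0.41)]
pin [([498.1, -57.9, 73.7], 0.66)]
iris_unit [([566.4, -33.2, -3.8], 0.85)]
pics/top10.png origin 345 220
pointer [([479.0, -69.3, 55.3], 0.73), ([501.6, -55.5, 74.9], 0.38)]
rider_mark [([478.6, -66.6, 52.9], 0.61)]
pin [([497.2, -55.5, 75.1], 0.58)]
iris_unit [([564.0, -32.1, -1.3], 0.67)]
pics/side10.png origin 272 203
15.15
```

View pics/top10.png

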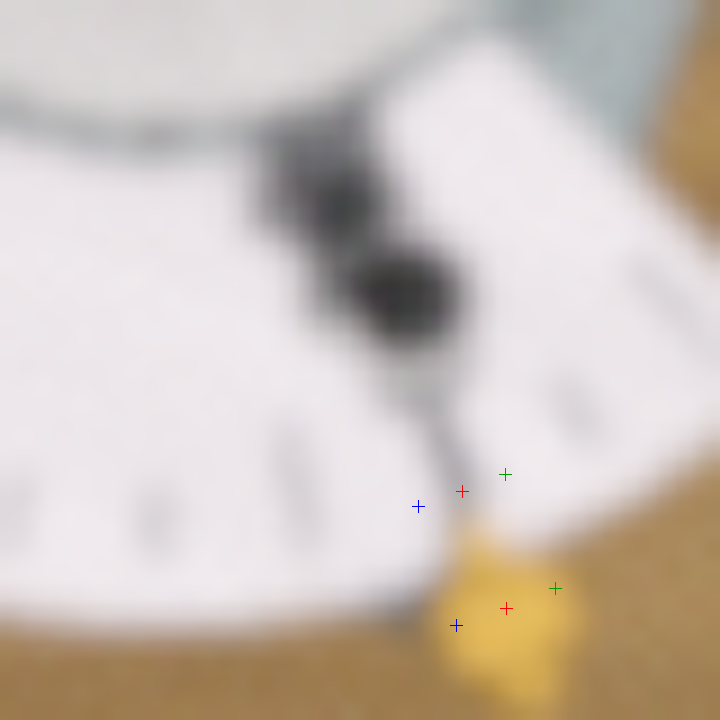

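View pics/side10.png

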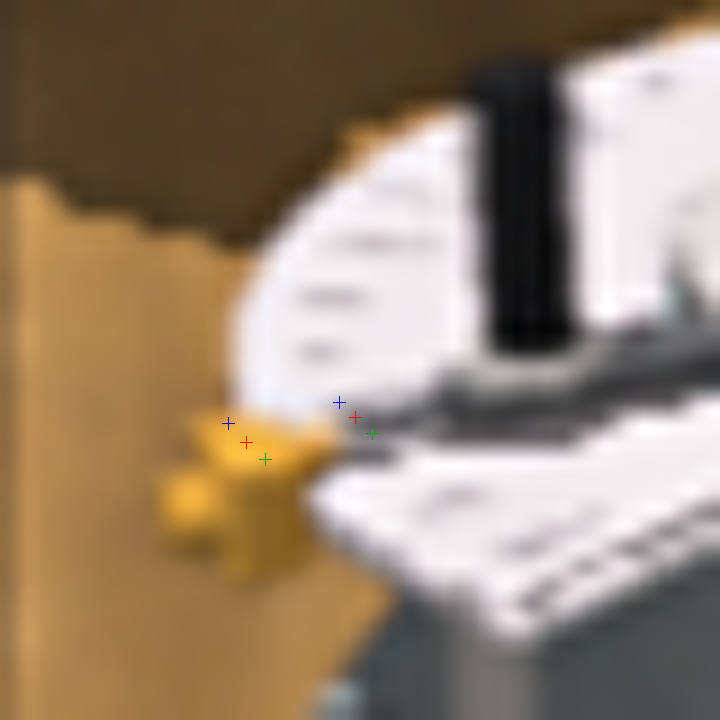

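Run:
```python
from bench import workorder,telemetry
s=telemetry.read_state();print(s['contact_force'],s['joint_vel'].round(3));print(workorder.job_done())
```

```text
[0.02661592 0.17243538 0.04018601] [ 0.004  0.     0.001  0.    -0.004 -0.001]
the job is handed in; nothing more can be done
None
```

I pushed the iris lever's pin round its arc with the shut fingertips until the pointer met the brass rider, then backed the hand away and handed the job in at about 15 s.

The first sweep stopped about 4° short, so I made a second small push.

**Pointer against rider:** in my last pictures the pointer runs straight into the rider's nose in both views. I measured the rider at about 200° in the top view and 200–202° in the side view. The pointer came out at about 200–201°. That puts the gap at roughly 1–2° (about 2–3 mm), against the 5 mm allowed.

**Networks:** they agreed less well. The side view put the two index points about 4 mm apart, mostly in height (about 3 mm apart horizontally). The top view put them about 9 mm apart horizontally, with the pointer past the rider. I trusted the picture over that top reading, because the rider report had low confidence (0.41).

**Lamp and hand:** the lamp looked unmoved in the pictures. The force readings I took stayed within about 2.2 N, and at hand-in the arm was at rest and touching nothing.

**Not checked:** I took no final measurement of the spool, tin and loupe. The hand's path stayed clear of all three.

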